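# Pack out and press a shaker's clamp bar

## Robot

A 6-joint arm with a two-finger parallel gripper is mounted at the origin on the work surface. World frame = base frame: x ahead of the robot, y to its left, z up, the work surface at z = 0. Lengths are in m, angles in rad, forces in N, time in s.
With the tool pointing down it reaches from about 0.35 to 1 m from the base axis. Payload 7.1 kg.
Tool frame: the origin (TCP) lies between the finger pads; the fingertips stand 8 mm ahead of it and the grasp point (between the pads) lies 11 mm behind it; z points along the fingers, y is the line along which they close (so a half turn about z gives the same grasp; the last joint's range is limited). The gripper opens to 85 mm and grips with 20 to 120 N. Pads are 22 mm wide; open, the fingers measure 114 mm over their backs; the gripper's body (76 mm by 85 mm) begins 54 mm behind the grasp point. The pads swing forward as they close: fully open they stand 13 mm farther back than shut.
Start: joints at [-1.205, 0.423, 1.63, -0, 1.089, -0.019], TCP at [0.235, -0.579, 0.202] pointing down, gripper open.
Joint ranges: [-3, 3], [-0.9, 2.11], [0.09, 2.58], [-1.31, 4.45], [0.11, 2.69], [-2.54, 2.54]. Speed limits (rad/s): [2.39, 2.39, 3.01, 3.14, 3.14, 3.14].

## Interface

Orientations are given as [roll, pitch, yaw] about the fixed x, y, z axes, in that order (R = Rz(yaw) Ry(pitch) Rx(roll)).
In Python, from workcell import r gives the robot as it stands.
- The arm moves only by the tool send_rows, never from a script. Its argument "rows" is a list of rows, each a list of 3 entries, a list of its own where there are three numbers: the shift along the world's x, y, z normalised to -1 to 1, where 1 is 15 cm, then the turn, a rotation vector about the world's x, y, z normalised to -1 to 1, where 1 is pi/2 rad, then the opening, from -1 (shut) to 1 (fully open). A call has exactly 10 rows; each row shifts and turns the commanded pose from where the row before left it; what a row does not reach is not made up. A row lasts 1/12 s, in which the tool goes at most 41.7 mm and 7.16 degrees, less where a joint would pass 70% of its speed; a pose out of reach is approached as far as the arm can. A call with a number of a shift or a turn outside -1 to 1 is refused whole. A call with a gripper value outside its range is refused whole. The fingers move at their own pace and stop on an object; "squeeze" is the grip in N (left out, the last holds). Time passes only in rows, so rows that do not move let the fingers close, or fill a call up. It gives the time, the measured TCP pose, the force, the opening and the grip force at its end, in the units of the state.
- r.get_obs(): the state, without advancing time (a new reading comes with each control period).
- r.camera(name): name is "scene" or "top" or "wrist"; returns the picture (400x640x3 uint8, red, green, blue); there is no depth.
- r.camera_info(name): a dict with "intrinsics" (3x3 intrinsics, pixels), "distortion" ([k1, k2, p1, p2, k3] as OpenCV has them; the pictures are not rectified), "R" (3x3) and "t" (3): a world point X has camera coordinates R X + t; the wrist camera has in their place "tool_from_camera" (4x4, takes a point from camera to tool coordinates, whose origin is the TCP and whose axes are the flange's). Camera axes: x right, y down, z forward; pixel columns grow to the right and rows downward; lengths in m; the calibration is good to about 2 mm. A picture is of the moment at which its call begins: read the wrist's pose just before it. camera_info takes no time and is no camera call.
- r.job_done(): hands the job in; it is judged then, once.
The state is a dict: "t": time; "joints": joint angles; "qvel": joint speeds; "effort": joint torques, N m; "tcp_pos": TCP position; "orientation": TCP orientation; "contact_force": force on the tool from outside, world axes, zero at the start; "torque": the same for the moment, N m; "width": opening from 0.0 (shut) to 1.0 (fully open); "finger_force": force on a finger pad.
Only numpy, scipy, OpenCV 4.12 (cv2) and the standard library are available. Lean on these libraries where they do the work, as an engineer would, in place of code of your own. Each camera call takes 0.05 s, during which the arm holds its last target. There are 200 camera calls.

## Task

On the shaker a well plate and a deeper vial rack lie side by side between the far fence and the sliding clamp bar, so the bar cannot bear on both: loosen the bar's wing knob about a quarter turn anticlockwise, stand the thicker of the two grey packing blocks upright in the gap that is wide enough for it, between the bar and the middle of the plate, and push the bar up until plate and rack are both pressed square and flush against the fence. Finish while still holding the bar firmly pressed (about 15 N), with the knob left loose and nothing of the robot on knob or block, because I shall tighten the knob myself. Do not force the bar while it is clamped, do not tip the plate or the rack, and leave the other things on the bench where they are.

Things in the scene. Friction and masses are not known exactly. Their poses are not given: they have to be found in the camera images.
- shaker: Orbital shaker fixed on the bench, housing 350 x 360 mm, cream, with an aluminium platform covered by a black rubber mat. Origin: on the bench surface under the platform. Its x axis points (roughly away from the robot) from the clamp bar to the fence, y to the left, z up. The mat's top is 76 mm above the bench. Steel rods of 10 mm diameter run along x at y = +165 and -165 mm, 13 mm above the mat, in small end posts.
- fence: Fixed fence along the far side of the platform, 306 mm long (y), 28 mm high, rubber-faced. Origin: middle of the foot of the face that looks to the bar, on the mat (120 mm along x from the shaker's origin). Axes as the shaker's.
- bar: Sliding clamp bar, aluminium with a rubber face, 306 mm long along y, 25 mm thick (x), from 3 to 25 mm above the mat. It rides on grey bushings 34 x 26 mm, 26 mm high, on the two rods. Origin: middle of the bar, at mat height, in the plane of its rubber face (the face towards the fence); the face towards the robot lies at x = -25 mm. Axes as the shaker's. Once loosened it slides on the rods with about 1.5 N; pushing at its middle with 15 N presses the labware flush.
- clamp_slide (a joint): Position of the bar along its rods in m (0 to 0.075), growing towards the fence; 0 is 160 mm between bar face and fence face. With rack and plate flush and the block in place it reads 0.054. Starts between 0.036 and 0.042, clamped.
- knob: Grey plastic wing knob on top of the bar's right-hand bushing (at y = -165 mm, x = -14 mm of the bar): a wing 46 mm long (its x axis), 12 mm thick (its y axis) and 22 mm high on a thin vertical stem. Origin: centre of the wing, 50 mm above the mat; it turns about z. The wing's underside is 39 mm above the mat; below it, only the bushing's top with a washer, 31 mm above the mat.
- clamp_screw (a joint): Angle of the wing knob in rad, 0 (hard tight) to 2.6, growing anticlockwise seen from above (loosening). At 0 the wing lies along the shaker's x. Below about 0.8 the bar is clamped, above it the bar slides freely; starts between 0 and 0.3. Stays where it is left; takes about 0.1 N m.
- plate: White 96-well plate lying loose on the mat, 86 mm deep (x) x 128 mm wide (y) x 14.5 mm high, about 110 g. Origin on the mat, 50 mm from its edge towards the fence and 36 mm from its edge towards the bar, in the middle of its width. It lies to the left or right of the middle, rack and plate changing places.
- rack: White vial rack with amber, black-capped vials, loose on the mat, 106 mm deep (x) x 100 mm wide (y) x 40 mm high, about 0.3 kg. Origin on the mat, 50 mm from its edge towards the fence and 56 mm from its edge towards the bar, in the middle of its width. The gap from it to the bar is too narrow for the thick block.
- thick_mid (a point): Centre of the thicker grey packing block, 20 mm thick (x) x 80 mm long (y) x 60 mm tall (z), about 130 g, standing on the bench to the left or right of the shaker. Plate depth plus this thickness equals the rack's depth.
- thin_mid (a point): Centre of the thinner grey packing block, 12 x 80 x 60 mm (x, y, z), standing on the bench on the other side. Not needed.
- beaker: Glass beaker, 68 mm wide, 90 mm high; origin under its centre. Leave alone.
- jar: Amber jar with white lid, 60 mm wide, 85 mm high; origin under its centre. Leave alone.
- spanner_grip (a point): Steel spanner, 140 mm long, lying on the bench; point on its handle. Leave alone.
- timer: White bench timer, 60 x 75 x 18 mm; origin under its centre. Leave alone.
Mind the look-alikes: they are no part of the job. Leave any blue or turquoise look-alike of the part that bears thick_mid alone.

How it is judged:
By the outcome, as a careful person would: the job done as asked, in the order asked, and still so for the second after the job is handed in, while the arm keeps its last pose, push and grip.
It also fails if it takes over 69 s, if anything falls off the work surface, if the arm or the gripper's body presses on something with over 40 N, if the wrist force passes 120 N, or if a joint passes its speed limit or range.

## Working session

There is one attempt and no reset: what is moved stays moved. The work goes in short steps, Python scripts to look and compute and a tool call to move; the robot and the scene stay as the last step left them, time stands still between calls to the robot, and variables do not carry over. Pictures are saved under pics/ and viewed, at most 10 in all, crops included, and the job is handed in when it is done.

Besides the shell and the picture viewer there is one more tool, called as name(argument=value, ...) on one line, values as JSON. send_rows: Moves the arm, as the interface text tells. Scaled input: -1 to 1 covers 15 cm each way for a shift and pi/2 rad each way for a turn. Its arguments: {"type":"object","properties":{"rows":{"type":"array","items":{"type":"array"}},"squeeze":{"type":"number"}},"required":["rows"]}

```bash
mkdir -p pics; ls
python3 - <<'E'
from workcell import r
import cv2,numpy as np
for n in("scene","top"):
    cv2.imwrite(f"pics/{n}0.png",cv2.cvtColor(r.camera(n),cv2.COLOR_RGB2BGR))
    i=r.camera_info(n);print(n,{k:np.round(np.array(v),4).tolist() for k,v in i.items()})
print(r.camera_info("wrist"))
print(r.get_obs())
E
```

```text
pics
scene {'intrinsics': [[426.2471, 0.0, 317.303], [0.0, 426.2471, 199.8796], [0.0, 0.0, 1.0]], 'distortion': [-0.0748, 0.0, 0.0, 0.0, 0.0], 'R': [[0.4181, 0.9082, -0.0189], [0.6433, -0.3108, -0.6997], [-0.6414, 0.2804, -0.7142]], 't': [-0.1691, -0.2161, 1.5224]}
top {'intrinsics': [[377.7994, 0.0, 320.0736], [0.0, 377.7994, 199.1511], [0.0, 0.0, 1.0]], 'distortion': [-0.0167, 0.0, 0.0, 0.0, 0.0], 'R': [[-0.0044, -0.9999, 0.0134], [-0.9966, 0.0033, -0.0827], [0.0827, -0.0138, -0.9965]], 't': [-0.017, 0.4751, 1.0688]}
{'intrinsics': array([[360.0664294 ,   0.        , 319.85496225],
       [  0.        , 360.0664294 , 203.76881895],
       [  0.        ,   0.        ,   1.        ]]), 'distortion': array([-0.05482047,  0.        ,  0.        ,  0.        ,  0.        ]), 'tool_from_camera': array([[-6.04812985e-04, -9.59374861e-01, -2.82133851e-01,
         7.18176942e-02],
       [ 9.99999530e-01, -3.66629250e-04, -8.97013292e-04,
        -1.02164702e-03],
       [ 7.57133480e-04, -2.82134261e-01,  9.59374632e-01,
        -1.71276563e-01],
       [ 0.00000000e+00,  0.00000000e+00,  0.00000000e+00,
         1.00000000e+00]])}
{'t': 0.1, 'joints': array([-1.20499800e+00,  4.23768540e-01,  1.63061439e+00,  1.04321680e-05,
        1.08862224e+00, -1.89863295e-02]), 'qvel': array([ 0.0006527 , -0.00335116, -0.00269543,  0.00142005, -0.00094766,
        0.00102232]), 'effort': array([-8.95695030e-05, -5.58423364e+01, -2.82443458e+01, -4.83886458e-05,
        3.00602878e-03, -1.65131045e-06]), 'tcp_pos': array([ 0.23443994, -0.57877812,  0.20142057]), 'orientation': array([-3.14018057e+00, -3.60510633e-05,  3.84779789e-01]), 'contact_force': array([ 0.26692755,  0.69217641, -0.89000084]), 'torque': array([ 0.02256022,  0.00327797, -0.02137352]), 'finger_force': 0.0, 'width': 0.9978953010915534}
```

View pics/top0.png

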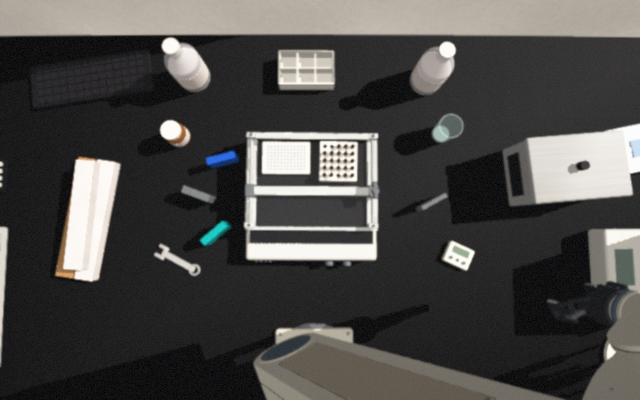

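View pics/scene0.png

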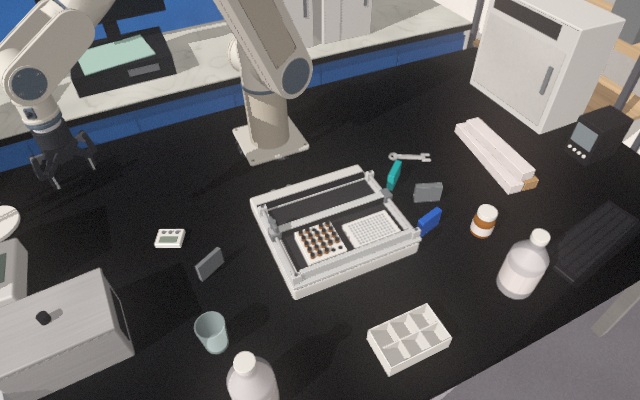

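Candidates for thick_mid (top view): grey at (198,194), grey at (432,201), and blue (222,159) and turquoise (215,233), which are look-alikes to ignore. The plate is on the left (286,157), the rack on the right (338,161), and the knob near (375,188). Next, a close crop to check.

```bash
cat > h.py <<'E'
from workcell import r
import cv2,numpy as np
from scipy.spatial.transform import Rotation as Ro
def pose(o=None):
    o=o or r.get_obs(); T=np.eye(4);T[:3,:3]=Ro.from_euler('xyz',o['orientation']).as_matrix();T[:3,3]=o['tcp_pos'];return T
def cam(n):
    i=r.camera_info(n)
    if n=='wrist': C=pose()@i['tool_from_camera']
    else:
        C=np.eye(4);C[:3,:3]=np.array(i['R']).T;C[:3,3]=-C[:3,:3]@np.array(i['t'])
    return np.array(i['intrinsics']),np.array(i['distortion']),C
def p2w(n,px,z,c=None):
    K,D,C=c or cam(n)
    u=cv2.undistortPoints(np.array(px,float).reshape(-1,1,2),K,D).reshape(-1,2)
    d=np.c_[u,np.ones(len(u))]@C[:3,:3].T
    return C[:3,3]+d*((z-C[2,3])/d[:,2])[:,None]
def w2p(n,X,c=None):
    K,D,C=c or cam(n);W=np.linalg.inv(C)
    return cv2.projectPoints(np.array(X,float).reshape(-1,3),cv2.Rodrigues(W[:3,:3])[0],W[:3,3],K,D)[0].reshape(-1,2)
def snap(n,f,crop=None,s=1):
    c=cam(n); im=r.camera(n)
    np.savez(f"pics/{f}.npz",K=c[0],D=c[1],C=c[2])
    cv2.imwrite(f"pics/{f}_raw.png",im[...,::-1])
    if crop: x,y,w,h=crop; im=im[y:y+h,x:x+w]
    cv2.imwrite(f"pics/{f}.png",cv2.resize(im,None,fx=s,fy=s,interpolation=cv2.INTER_CUBIC)[...,::-1])
def lc(f):
    d=np.load(f"pics/{f}.npz");return d['K'],d['D'],d['C']
E
python3 - <<'E'
from h import *
im=cv2.imread("pics/top0.png")
a=cv2.resize(im[122:268,180:390],None,fx=3.8,fy=3.8,interpolation=cv2.INTER_CUBIC)  
a=cv2.resize(im[122:262,172:452],None,fx=2.85,fy=2.85,interpolation=cv2.INTER_CUBIC)
a=np.clip(a.astype(float)*1.5,0,255).astype(np.uint8)
cv2.imwrite("pics/c1.png",a);print(a.shape)
print(p2w("top",[[198,194],[432,201],[222,159],[215,233]],0.06).round(3))
E
```

```text
(399, 798, 3)
[[ 0.487  0.32   0.06 ]
 [ 0.466 -0.33   0.06 ]
 [ 0.585  0.255  0.06 ]
 [ 0.379  0.271  0.06 ]]
```

View pics/c1.png

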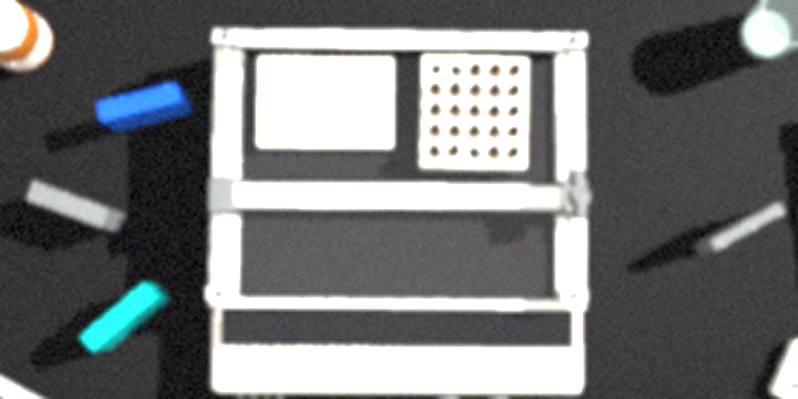

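The left grey block (198,194) is clearly thicker than the right one (432,201), so I choose left. Next, the positions.

Run:
```python
from h import *
q=lambda pts:np.array(pts,float)/2.85+[172,122]
def s(name,pts,z): print(name,p2w("top",q(pts),z).round(3)[:,:2].tolist())
s("fence top far edge L,R",[[213,30],[587,34]],.104)
s("post tops near",[[213,296],[580,298]],.1)
s("knob",[[578,195]],.126)
s("bushL",[[221,195]],.102)
s("bar near edge L,R (z.101)",[[235,209],[555,211]],.101)
s("bar far",[[235,184],[555,186]],.101)
s("plate corners",[[255,55],[396,56],[396,150],[255,148]],.0905)
s("rack",[[420,55],[529,57],[528,170],[419,167]],.116)
s("thick top",[[37,181],[113,210],[105,229],[28,199]],.06)
```

```text
fence top far edge L,R [[0.649, 0.179], [0.645, -0.175]]
post tops near [[0.398, 0.177], [0.395, -0.165]]
knob [[0.489, -0.16]]
bushL [[0.492, 0.17]]
bar near edge L,R (z.101) [[0.479, 0.157], [0.476, -0.143]]
bar far [[0.503, 0.157], [0.5, -0.143]]
plate corners [[0.628, 0.141], [0.627, 0.006], [0.536, 0.007], [0.538, 0.14]]
rack [[0.622, -0.016], [0.62, -0.118], [0.513, -0.116], [0.516, -0.015]]
thick top [[0.511, 0.357], [0.482, 0.282], [0.464, 0.289], [0.493, 0.365]]
```

send_rows(rows=[[[0.14,0.22,0],[0,0,-0.025],1],[[0.14,0.22,0],[0,0,-0.025],1],[[0.14,0.22,0],[0,0,-0.025],1],[[0.14,0.22,0],[0,0,-0.025],1],[[0.14,0.22,0],[0,0,-0.025],1],[[0.14,0.22,0],[0,0,-0.025],1],[[0.14,0.22,0],[0,0,-0.025],1],[[0.14,0.22,0],[0,0,-0.025],1],[[0.14,0.22,0],[0,0,-0.025],1],[[0.14,0.22,0],[0,0,-0.02],1]], squeeze=40)

```text
t: 0.93
tcp_pos: [0.4451, -0.2474, 0.202]
orientation: [-3.141, 0.0, -0.002]
contact_force: [0.9, -0.9, -0.1]
width: 0.997
finger_force: 0.0
```

send_rows(rows=[[[0.12,0.2,0],[0,0,0],1],[[0.1,0.2,0],[0,0,0],1],[[0.06,0.15,0],[0,0,0],0],[[0,0.03,0],[0,0,0],0],[[0,0,0],[0,0,0],0],[[0,0,0],[0,0,0],0],[[0,0,0],[0,0,0],0],[[0,0,0],[0,0,0],0],[[0,0,0],[0,0,0],0],[[0,0,0],[0,0,0],0]])

```text
t: 1.77
tcp_pos: [0.4864, -0.1631, 0.2021]
orientation: [3.142, -0.0, -0.001]
contact_force: [0.1, -0.0, 0.2]
width: 0.496
finger_force: 0.0
```

Run:
```python
from h import *
o=r.get_obs();print(o['t'],o['tcp_pos'],o['orientation'],o['joints'].round(3),o['width'])
snap("wrist","w1")
print(w2p("wrist",[[.489,-.16,.126],[.489,-.16,.12]],lc("w1")))
```

```text
1.7667 [ 0.48637014 -0.16306797  0.2021153 ] [ 3.14155010e+00 -2.54045107e-05 -1.42921663e-03] [-0.347  0.259  1.875 -0.     1.008  1.226] 0.49579337753624775
[[317.21983181 198.35072957]
 [317.28336089 196.14564932]]
```

View pics/w1.png

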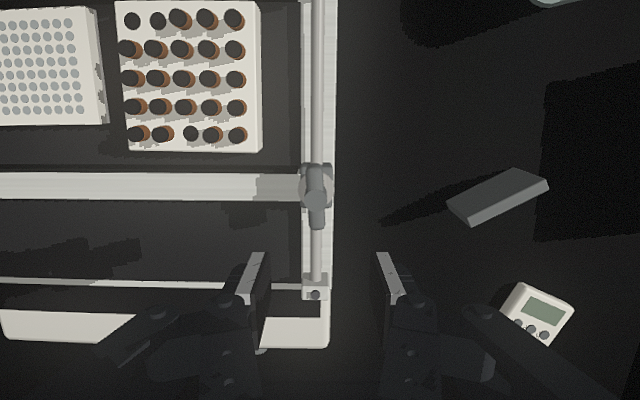

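Knob wing runs from about (314,167) to (317,228), centre (316,197). The rack's bar-side corners are at (128,151) and (262,152), and the bar's far edge is at row 172.

Run:
```python
from h import *
c=lc("w1")
print("wing top ends",p2w("",[[313,167],[317,217]],.137,c).round(4))
print("wing near bottom",p2w("",[[317,229]],.115,c).round(4))
print("rods/fence",p2w("",[[319,20],[316,280]],.094,c).round(4))
print("bar top far edge",p2w("",[[10,173],[290,175]],.101,c).round(4))
print("bar top near",p2w("",[[10,199],[290,200]],.101,c).round(4))
im=cv2.imread("pics/w1_raw.png");cv2.imwrite("pics/w1c.png",cv2.resize(im[140:310,240:400],None,fx=3.5,fy=3.5,interpolation=cv2.INTER_CUBIC))
```

```text
wing top ends [[ 0.5137 -0.1574  0.137 ]
 [ 0.4787 -0.1599  0.137 ]]
wing near bottom [[ 0.4616 -0.1596  0.115 ]]
rods/fence [[ 0.612  -0.1615  0.094 ]
 [ 0.4068 -0.1584  0.094 ]]
bar top far edge [[ 0.5039  0.0876  0.101 ]
 [ 0.5008 -0.1389  0.101 ]]
bar top near [[ 0.4822  0.093   0.101 ]
 [ 0.4807 -0.1384  0.101 ]]
```

View pics/w1c.png

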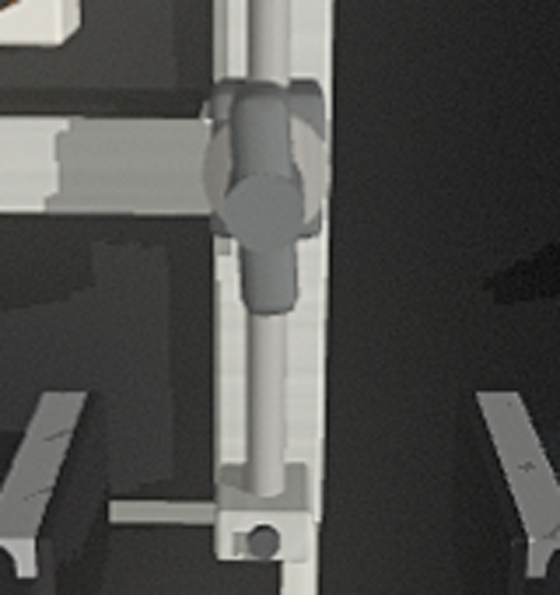

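send_rows(rows=[[[0.02,0.023,-0.1],[0,0,0.038],0],[[0,0,-0.15],[0,0,0],0],[[0,0,-0.15],[0,0,0],0],[[0,0,-0.08],[0,0,0],0],[[0,0,-0.053],[0,0,0],-0.3],[[0,0,0],[0,0,0],-1],[[0,0,0],[0,0,0],-1],[[0,0,0],[0,0,0],-1],[[0,0,0],[0,0,0],-1],[[0,0,0],[0,0,0],-1]], squeeze=40)

```text
t: 2.65
tcp_pos: [0.4903, -0.1591, 0.1231]
orientation: [3.141, -0.002, 0.06]
contact_force: [0.2, -0.1, 0.7]
width: -0.002
finger_force: 0.0
```

Run:
```python
from h import *
o=r.get_obs();print(o['tcp_pos'],o['width'],o['finger_force'])
snap("wrist","w2",(220,120,200,180),3)
```

```text
[ 0.49025177 -0.15908186  0.12306721] -0.0024765035587007668 0.0
```

View pics/w2.png

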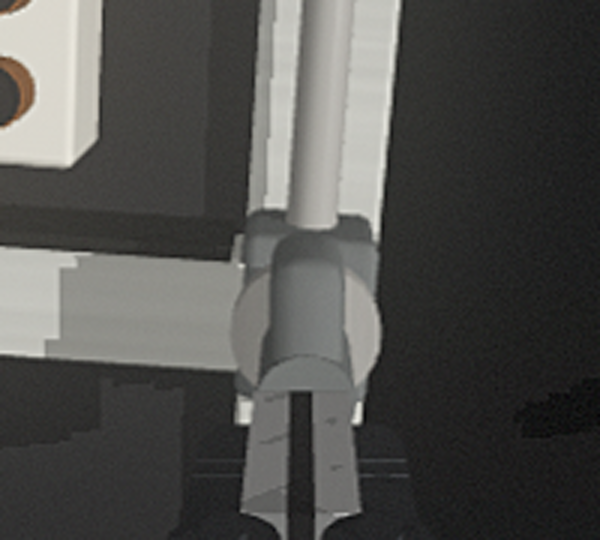

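Run:
```python
from h import *
c=lc("w2");T=pose()
for n,X in {"tcp":(0,0,0),"tip":(0,0,.008),"tip+x":(.011,0,.008),"tip-x":(-.011,0,.008),"grasp+x":(.011,0,-.011),"back+x":(.011,0,-.04)}.items():
    p=(T@np.r_[X,1])[:3]; print(n,p.round(4),((w2p("",p,c)-[220,120])*3).round())
for x in(.466,.489,.512): 
  for z in(.115,.137): print(x,z,((w2p("",[x,-.1595,z],c)-[220,120])*3).round())
```

```text
tcp [ 0.4901 -0.159   0.1229] [[306. 370.]]
tip [ 0.4901 -0.159   0.1149] [[306. 353.]]
tip+x [ 0.5011 -0.1583  0.1149] [[306. 294.]]
tip-x [ 0.4791 -0.1597  0.1149] [[306. 409.]]
grasp+x [ 0.5011 -0.1583  0.1339] [[306. 333.]]
back+x [ 0.501  -0.1583  0.1629] [[307. 410.]]
0.466 0.115 [[300. 474.]]
0.466 0.137 [[300. 538.]]
0.489 0.115 [[308. 359.]]
0.489 0.137 [[309. 411.]]
0.512 0.115 [[316. 235.]]
0.512 0.137 [[318. 273.]]
```

The picture shows the shut fingers in front of the hub cap with their tips at about (320,250). They look higher than the stated TCP, and they closed on nothing. I'll open, go down slowly while watching the force, and close again.

send_rows(rows=[[[0,0,0],[0,0,0],-0.1],[[0,0,0],[0,0,0],-0.1],[[0,0,0],[0,0,0],-0.1],[[0,0,0],[0,0,0],-0.1],[[0,0,-0.008],[0,0,0],-0.1],[[0,0,-0.008],[0,0,0],-0.1],[[0,0,-0.008],[0,0,0],-0.1],[[0,0,-0.008],[0,0,0],-0.1],[[0,0,-0.008],[0,0,0],-0.1],[[0,0,0],[0,0,0],-0.1]])

```text
t: 3.53
tcp_pos: [0.4894, -0.1588, 0.1158]
orientation: [-3.141, 0.0, 0.06]
contact_force: [0.7, -0.2, 0.7]
width: 0.449
finger_force: 0.0
```

Run:
```python
from h import *
o=r.get_obs();print(o['t'],o['tcp_pos'],o['contact_force'],o['width'])
p=w2p("scene",[.49,-.16,.16])[0].astype(int);print(p, w2p("scene",[[.49,-.16,.107],[.49,-.16,.137],[.49,-.16,.2]])-p)
im=cv2.cvtColor(r.camera("scene"),cv2.COLOR_RGB2BGR);cv2.imwrite("pics/s2raw.png",im)
x,y=p-[50,45]
cv2.imwrite("pics/s2.png",cv2.resize(im[y:y+90,x:x+100],None,fx=6,fy=6,interpolation=cv2.INTER_CUBIC))
```

```text
3.5333 [ 0.48943971 -0.15876709  0.11583053] [ 0.72293526 -0.2436985   0.74936544] 0.4491787233558714
[271 214] [[  2.59158848  14.85609124]
 [  1.47996585   7.05273284]
 [ -0.99856325 -10.40848639]]
```

View pics/s2.png

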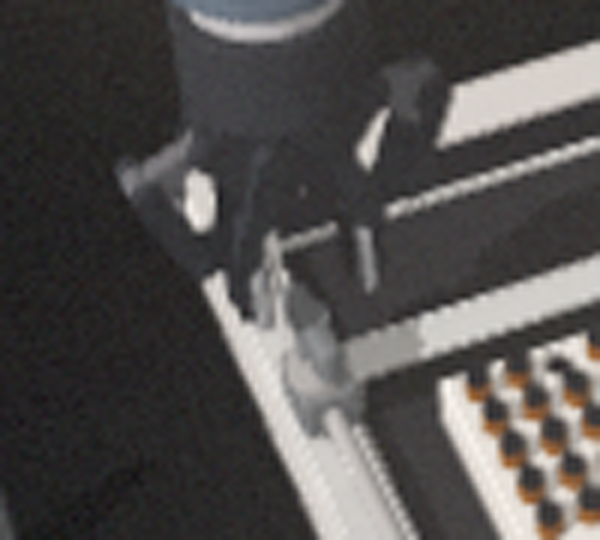

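The scene crop shows the open fingertips at about (265,223) and (283,217). Their midpoint lies above the wing, not around it, so the real tips stand about 25–30 mm higher than the nominal ones. I'll go lower slowly.

send_rows(rows=[[[0,0,-0.012],[0,0,0],-0.1],[[0,0,-0.012],[0,0,0],-0.1],[[0,0,-0.012],[0,0,0],-0.1],[[0,0,-0.012],[0,0,0],-0.1],[[0,0,-0.012],[0,0,0],-0.1],[[0,0,-0.012],[0,0,0],-0.1],[[0,0,-0.012],[0,0,0],-0.1],[[0,0,-0.012],[0,0,0],-0.1],[[0,0,0],[0,0,0],-0.1],[[0,0,0],[0,0,0],-0.1]])

```text
t: 4.42
tcp_pos: [0.4895, -0.1588, 0.1016]
orientation: [-3.141, 0.0, 0.06]
contact_force: [-0.0, 0.5, -1.1]
width: 0.45
finger_force: 0.0
```

send_rows(rows=[[[0,0,0],[0,0,0],-1],[[0,0,0],[0,0,0],-1],[[0,0,0],[0,0,0],-1],[[0,0,0],[0,0,0],-1],[[0,0,0],[0,0,0],-1],[[0,0,0],[0,0,0],-1],[[0,0,0],[0,0,0],-1],[[0,0,0],[0,0,0],-1],[[0,0,0],[0,0,0],-1],[[0,0,0],[0,0,0],-1]])

```text
t: 5.25
tcp_pos: [0.4899, -0.1597, 0.1021]
orientation: [3.14, -0.001, 0.06]
contact_force: [-1.0, -5.9, 1.9]
width: 0.123
finger_force: 40.1
```

send_rows(rows=[[[0,0,0],[0,0,0.06],-1],[[0,0,0],[0,0,0.06],-1],[[0,0,0],[0,0,0.06],-1],[[0,0,0],[0,0,0.06],-1],[[0,0,0],[0,0,0.06],-1],[[0,0,0],[0,0,0.06],-1],[[0,0,0],[0,0,0.06],-1],[[0,0,0],[0,0,0.06],-1],[[0,0,0],[0,0,0.06],-1],[[0,0,0],[0,0,0.06],-1]])

```text
t: 6.08
tcp_pos: [0.4903, -0.1604, 0.1021]
orientation: [3.139, 0.001, 1.007]
contact_force: [0.1, -9.0, -1.7]
width: 0.126
finger_force: 39.8
```

send_rows(rows=[[[0,0.003,0],[0,0,0.06],-1],[[0,0.003,0],[0,0,0.06],-1],[[0,0.003,0],[0,0,0.06],-1],[[0,0,0],[0,0,0.06],-1],[[0,0,0],[0,0,0.06],-1],[[0,0,0],[0,0,0.06],-1],[[0,0,0],[0,0,0],-1],[[0,0,0],[0,0,0],-1],[[0,0,0],[0,0,0],-0.3],[[0,0,0],[0,0,0],-0.3]])

```text
t: 6.92
tcp_pos: [0.4896, -0.1576, 0.1018]
orientation: [3.142, -0.0, 1.567]
contact_force: [0.2, 0.4, -0.3]
width: 0.349
finger_force: 0.0
```

send_rows(rows=[[[0,0,0],[0,0,0],-0.2],[[0,0,0],[0,0,0],-0.2],[[0,0,0.05],[0,0,0],-0.2],[[0,0,0.1],[0,0,0],-0.2],[[0,0,0.2],[0,0,0],-0.2],[[0,0,0.25],[0,0,0],0],[[-0.01,0.2,0.18],[0,0,0],0],[[-0.01,0.26,0],[0,0,0],0],[[-0.01,0.26,0],[0,0,0],0],[[-0.01,0.26,0],[0,0,0],0]])

```text
t: 7.75
tcp_pos: [0.4836, -0.009, 0.2203]
orientation: [3.139, -0.0, 1.566]
contact_force: [0.3, -0.3, 0.1]
width: 0.5
finger_force: 0.0
```

Knob turned about 1.5 rad and released. Now over the thick block.

send_rows(rows=[[[0,0.26,0],[0,0,-0.026],0],[[0,0.26,0],[0,0,-0.026],0],[[0,0.26,0],[0,0,-0.026],0],[[0,0.26,0],[0,0,-0.026],0],[[0,0.26,0],[0,0,-0.026],0],[[0,0.26,0],[0,0,-0.026],0],[[0.01,0.26,0],[0,0,-0.026],0],[[0.01,0.26,0],[0,0,-0.026],0],[[0.01,0.13,0],[0,0,-0.026],0],[[0,0,0],[0,0,0],0]])

```text
t: 8.58
tcp_pos: [0.488, 0.3253, 0.2194]
orientation: [3.141, -0.002, 1.202]
contact_force: [-1.3, -0.4, 0.0]
width: 0.496
finger_force: 0.0
```

Run:
```python
from h import *
o=r.get_obs();print(o['t'],o['tcp_pos'],o['orientation'],o['width'])
snap("wrist","w3")
print(w2p("",[[.4875,.323,.06]],lc("w3")))
```

```text
8.5833 [0.48797075 0.3253298  0.21935118] [ 3.14127283e+00 -2.07405035e-03  1.20215426e+00] 0.4963121183711039
[[321.12563374 181.48909303]]
```

View pics/w3.png

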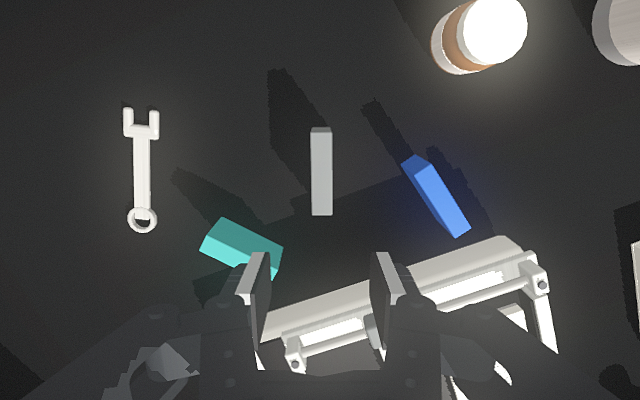

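The grey block's top face has corners (311,133), (331,133), (333,214), (312,215). It sits between the fingers and nearly aligned.

Run:
```python
from h import *
c=lc("w3");P=p2w("",[[311,133],[331,133],[332.5,214.5],[312,215]],.06,c)[:,:2]
m=P.mean(0);d=(P[0]+P[1]-P[2]-P[3])/2;print(P.round(4),m,d,np.linalg.norm(d),np.linalg.norm(P[0]-P[1]),"yaw",np.arctan2(d[1],d[0]))
T=pose();print("delta",m-T[:2,3])
# plate in w1
c=lc("w1");print("plate corner pts",p2w("",[[102,124],[0,128]],.0905,c).round(4),"rack near",p2w("",[[128,151],[262,152]],.116,c).round(4))
```

```text
[[0.4951 0.3683]
 [0.5121 0.3618]
 [0.486  0.2886]
 [0.4674 0.2953]] [0.49014425 0.32850286] [0.02692485 0.07309819] 0.07789924746632772 0.018137674296577862 yaw 1.2178789502131604
delta [0.00248659 0.00542345]
plate corner pts [[0.5403 0.0095 0.0905]
 [0.539  0.0973 0.0905]] rack near [[ 0.5223 -0.0225  0.116 ]
 [ 0.5208 -0.1205  0.116 ]]
```

send_rows(rows=[[[0.016,0.036,-0.2],[0,0,0.01],0],[[0,0,-0.2],[0,0,0],0],[[0,0,-0.2],[0,0,0],0],[[0,0,-0.2],[0,0,0],0],[[0,0,-0.2],[0,0,0],0],[[0,0,-0.15],[0,0,0],0],[[0,0,-0.1],[0,0,0],0],[[0,0,-0.06],[0,0,0],0],[[0,0,-0.033],[0,0,0],0],[[0,0,0],[0,0,0],0]])

```text
t: 9.47
tcp_pos: [0.4903, 0.3256, 0.017]
orientation: [-3.141, 0.001, 1.215]
contact_force: [0.3, -1.5, -0.0]
width: 0.502
finger_force: 0.0
```

send_rows(rows=[[[0,0,0],[0,0,0],-1],[[0,0,0],[0,0,0],-1],[[0,0,0],[0,0,0],-1],[[0,0,0],[0,0,0],-1],[[0,0,0],[0,0,0],-1],[[0,0,0],[0,0,0],-1],[[0,0,0],[0,0,0],-1],[[0,0,0],[0,0,0],-1],[[0,0,0],[0,0,0],-1],[[0,0,0],[0,0,0],-1]])

```text
t: 10.3
tcp_pos: [0.4912, 0.3268, 0.0186]
orientation: [3.14, -0.001, 1.216]
contact_force: [-0.2, -1.2, 6.6]
width: 0.222
finger_force: 41.3
```

send_rows(rows=[[[0,0,0.1],[0,0,0],-1],[[0,0,0.22],[0,0,0],-1],[[0,0,0.25],[0,0,0],-1],[[0,0,0.25],[0,0,0],-1],[[0,0,0.25],[0,0,0],-1],[[0,0,0.08],[0,0,0.04],-1],[[0.03,-0.2,0],[0,0,0.04],-1],[[0.04,-0.24,0],[0,0,0.04],-1],[[0.04,-0.24,0],[0,0,0.04],-1],[[0.04,-0.24,0],[0,0,0.03],-1]])

```text
t: 11.13
tcp_pos: [0.5128, 0.1873, 0.1904]
orientation: [3.141, -0.0, 1.519]
contact_force: [0.4, -0.0, -0.5]
width: 0.221
finger_force: 40.3
```

send_rows(rows=[[[0.03,-0.24,0],[0,0,0.028],-1],[[0.02,-0.24,0],[0,0,0],-1],[[0,-0.2,0],[0,0,0],-1],[[0,-0.1,0],[0,0,0],-1],[[0,0,0],[0,0,0],-1],[[0,0,0],[0,0,0],-1],[[0,0,0],[0,0,0],-1],[[0,0,0],[0,0,0],-1],[[0,0,0],[0,0,0],-1],[[0,0,0],[0,0,0],-1]])

```text
t: 11.97
tcp_pos: [0.5205, 0.0724, 0.1898]
orientation: [3.142, -0.0, 1.56]
contact_force: [0.8, -0.2, -0.8]
width: 0.215
finger_force: 40.3
```

Run:
```python
from h import *
o=r.get_obs();print(o['t'],o['tcp_pos'],o['orientation'],o['width'],o['contact_force'])
snap("wrist","w4")
cv2.imwrite("pics/t4_raw.png",r.camera("top")[...,::-1])
```

```text
11.9667 [0.52051214 0.0723549  0.18979154] [ 3.14157030e+00 -8.04239259e-05  1.55959875e+00] 0.2154495056074025 [ 0.780226   -0.18429094 -0.81911367]
```

View pics/w4.png

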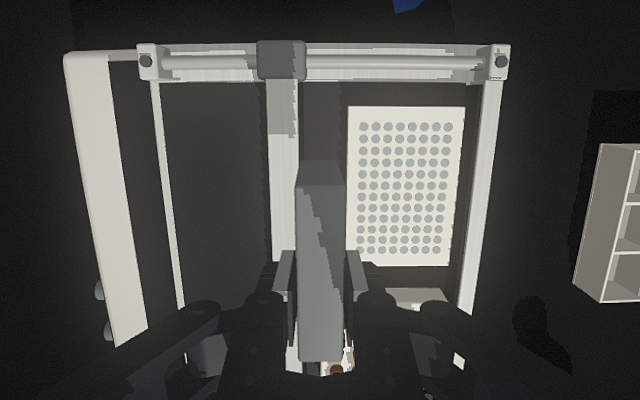

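The block is held over the gap. The bar's face edge runs at columns about 300–298, and the plate's bar-side edge from (349,107) to about (347,250).

Run:
```python
from h import *
c=lc("w4")
print("bar face",p2w("",[[303,85],[299,160]],.101,c).round(4))
print("plate near",p2w("",[[348.5,107],[347,185]],.0905,c).round(4),"far",p2w("",[[463.5,108],[450,266]],.0905,c).round(4))
print("fence top edge",p2w("",[[480,85],[460,310]],.104,c).round(4))
```

```text
bar face [[0.5094 0.1543 0.101 ]
 [0.5053 0.1021 0.101 ]]
plate near [[0.5417 0.139  0.0905]
 [0.5411 0.0806 0.0905]] far [[0.6265 0.1378 0.0905]
 [0.6277 0.0104 0.0905]]
fence top edge [[ 0.6314  0.1537  0.104 ]
 [ 0.6348 -0.0232  0.104 ]]
```

send_rows(rows=[[[0.017,0,-0.1],[0,0,0],-1],[[0,0,-0.12],[0,0,0],-1],[[0,0,-0.12],[0,0,0],-1],[[0,0,-0.1],[0,0,0],-1],[[0,0,-0.06],[0,0,0],-1],[[0,0,-0.05],[0,0,0],-1],[[0,0,-0.03],[0,0,0],-1],[[0,0,-0.02],[0,0,0],-1],[[0,0,-0.01],[0,0,0],-1],[[0,0,0],[0,0,0],-1]])

```text
t: 12.9
tcp_pos: [0.5233, 0.0715, 0.0985]
orientation: [3.141, -0.0, 1.558]
contact_force: [-0.5, 0.7, -1.6]
width: 0.22
finger_force: 40.3
```

send_rows(rows=[[[0,0,-0.006],[0,0,0],-1],[[0,0,-0.006],[0,0,0],-1],[[0,0,-0.006],[0,0,0],-1],[[0,0,0],[0,0,0],-1],[[0,0,0],[0,0,0],-1],[[0,0,0],[0,0,0],-1],[[0,0,0],[0,0,0],-1],[[0,0,0],[0,0,0],-1],[[0,0,0],[0,0,0],-1],[[0,0,0],[0,0,0],-1]])

```text
t: 13.73
tcp_pos: [0.5231, 0.0714, 0.0956]
orientation: [3.142, -0.0, 1.558]
contact_force: [0.3, -0.1, -1.7]
width: 0.223
finger_force: 40.3
```

send_rows(rows=[[[0,0,-0.004],[0,0,0],-1],[[0,0,0],[0,0,0],-1],[[0,0,-0.004],[0,0,0],-1],[[0,0,0],[0,0,0],-1],[[0,0,-0.004],[0,0,0],-1],[[0,0,0],[0,0,0],-1],[[0,0,0],[0,0,0],-1],[[0,0,0],[0,0,0],-1],[[0,0,0],[0,0,0],-1],[[0,0,0],[0,0,0],-1]])

```text
t: 14.57
tcp_pos: [0.5232, 0.0714, 0.0946]
orientation: [3.141, 0.0, 1.558]
contact_force: [-3.8, -1.0, 8.8]
width: 0.22
finger_force: 41.7
```

send_rows(rows=[[[0,0,0.005],[0,0,0],-0.5],[[0,0,0],[0,0,0],-0.35],[[0,0,0],[0,0,0],-0.2],[[0,0,0],[0,0,0],-0.2],[[0,0,0.05],[0,0,0],-0.2],[[0,0,0.1],[0,0,0],-0.2],[[0,0,0.2],[0,0,0],-0.2],[[0,0,0.25],[0,0,0],-0.2],[[0,0,0.2],[0,0,0],-0.5],[[0,0,0],[0,0,-0.05],-1]])

```text
t: 15.4
tcp_pos: [0.5269, 0.0719, 0.2213]
orientation: [3.131, -0.002, 1.48]
contact_force: [1.8, 0.8, -0.2]
width: 0.126
finger_force: 0.0
```

send_rows(rows=[[[-0.06,-0.06,0],[0,0,-0.078],-1],[[-0.06,-0.06,0],[0,0,-0.078],-1],[[-0.06,-0.06,0],[0,0,-0.078],-1],[[-0.06,-0.06,0],[0,0,-0.078],-1],[[-0.06,-0.06,0],[0,0,-0.078],-1],[[-0.06,-0.06,0],[0,0,-0.078],-1],[[-0.06,-0.06,0],[0,0,-0.078],-1],[[-0.06,-0.03,0],[0,0,-0.078],-1],[[-0.04,0,0],[0,0,-0.078],-1],[[0,0,0],[0,0,-0.078],-1]])

```text
t: 16.23
tcp_pos: [0.4437, 0.0036, 0.2149]
orientation: [-3.141, 0.001, 0.248]
contact_force: [-0.2, 0.6, 0.5]
width: -0.0
finger_force: 0.0
```

send_rows(rows=[[[0,0,-0.1],[0,0,-0.078],-1],[[0,0,-0.15],[0,0,-0.078],-1],[[0,0,-0.15],[0,0,-0.01],-1],[[0,0,-0.15],[0,0,0],-1],[[0,0,-0.1],[0,0,0],-1],[[0,0,-0.06],[0,0,0],-1],[[0,0,-0.04],[0,0,0],-1],[[0,0,-0.02],[0,0,0],-1],[[0,0,0],[0,0,0],-1],[[0,0,0],[0,0,0],-1]])

```text
t: 17.07
tcp_pos: [0.4457, 0.0039, 0.0997]
orientation: [-3.142, -0.001, -0.006]
contact_force: [0.2, 0.5, -0.0]
width: 0.002
finger_force: 0.0
```

send_rows(rows=[[[0,0,-0.01],[0,0,0],-1],[[0,0,-0.01],[0,0,0],-1],[[0,0,-0.01],[0,0,0],-1],[[0,0,-0.01],[0,0,0],-1],[[0,0,-0.01],[0,0,0],-1],[[0,0,-0.01],[0,0,0],-1],[[0,0,-0.01],[0,0,0],-1],[[0,0,-0.01],[0,0,0],-1],[[0,0,-0.01],[0,0,0],-1],[[0,0,0],[0,0,0],-1]])

```text
t: 17.9
tcp_pos: [0.4449, 0.0039, 0.0852]
orientation: [-3.142, 0.001, -0.006]
contact_force: [0.5, -0.5, -0.6]
width: -0.002
finger_force: 0.0
```

send_rows(rows=[[[0,0,-0.007],[0,0,0],-1],[[0,0,-0.007],[0,0,0],-1],[[0,0,-0.007],[0,0,0],-1],[[0,0,-0.007],[0,0,0],-1],[[0,0,-0.007],[0,0,0],-1],[[0,0,-0.007],[0,0,0],-1],[[0,0,-0.007],[0,0,0],-1],[[0,0,-0.007],[0,0,0],-1],[[0,0,0],[0,0,0],-1],[[0,0,0],[0,0,0],-1]])

```text
t: 18.73
tcp_pos: [0.445, 0.0039, 0.0771]
orientation: [3.142, 0.0, -0.006]
contact_force: [-0.6, 0.4, -1.0]
width: -0.002
finger_force: 0.0
```

send_rows(rows=[[[0,0,-0.007],[0,0,0],-1],[[0,0,-0.007],[0,0,0],-1],[[0,0,-0.007],[0,0,0],-1],[[0,0,-0.007],[0,0,0],-1],[[0,0,-0.007],[0,0,0],-1],[[0,0,-0.007],[0,0,0],-1],[[0,0,-0.007],[0,0,0],-1],[[0,0,-0.007],[0,0,0],-1],[[0,0,0],[0,0,0],-1],[[0,0,0],[0,0,0],-1]])

```text
t: 19.57
tcp_pos: [0.445, 0.0039, 0.0687]
orientation: [-3.142, 0.0, -0.006]
contact_force: [0.4, 0.2, 0.7]
width: 0.004
finger_force: 0.0
```

send_rows(rows=[[[0,0,-0.007],[0,0,0],-1],[[0,0,-0.007],[0,0,0],-1],[[0,0,-0.006],[0,0,0],-1],[[0,0,-0.006],[0,0,0],-1],[[0.02,0,0],[0,0,0],-1],[[0.03,0,0],[0,0,0],-1],[[0.03,0,0],[0,0,0],-1],[[0.02,0,0],[0,0,0],-1],[[0.01,0,0],[0,0,0],-1],[[0,0,0],[0,0,0],-1]])

```text
t: 20.4
tcp_pos: [0.4622, 0.0039, 0.0649]
orientation: [-3.142, -0.0, -0.006]
contact_force: [0.3, 0.1, 0.2]
width: -0.0
finger_force: 0.0
```

send_rows(rows=[[[0.007,0,0],[0,0,0],-1],[[0.007,0,0],[0,0,0],-1],[[0.007,0,0],[0,0,0],-1],[[0.007,0,0],[0,0,0],-1],[[0.007,0,0],[0,0,0],-1],[[0.007,0,0],[0,0,0],-1],[[0.007,0,0],[0,0,0],-1],[[0.007,0,0],[0,0,0],-1],[[0.007,0,0],[0,0,0],-1],[[0.007,0,0],[0,0,0],-1]])

```text
t: 21.23
tcp_pos: [0.4717, 0.0039, 0.0648]
orientation: [3.142, 0.001, -0.006]
contact_force: [0.0, -0.1, 1.0]
width: -0.001
finger_force: 0.8
```

send_rows(rows=[[[0.007,0,0],[0,0,0],-1],[[0.007,0,0],[0,0,0],-1],[[0.007,0,0],[0,0,0],-1],[[0.007,0,0],[0,0,0],-1],[[0.007,0,0],[0,0,0],-1],[[0.007,0,0],[0,0,0],-1],[[0.007,0,0],[0,0,0],-1],[[0.007,0,0],[0,0,0],-1],[[0.007,0,0],[0,0,0],-1],[[0,0,0],[0,0,0],-1]])

```text
t: 22.07
tcp_pos: [0.4819, 0.0039, 0.0649]
orientation: [-3.142, -0.0, -0.006]
contact_force: [-0.8, -0.1, -0.7]
width: -0.004
finger_force: 0.6
```

Run:
```python
from h import *
o=r.get_obs();print(o['t'],o['tcp_pos'],o['contact_force'],o['torque'])
snap("top","t5");snap("wrist","w5");snap("scene","s5")
a=cv2.imread("pics/t5_raw.png")[125:235,235:395];a=cv2.resize(a,(400,275),interpolation=cv2.INTER_CUBIC)
s=cv2.imread("pics/s5_raw.png")[165:275,245:405];s=cv2.resize(s,(400,275),interpolation=cv2.INTER_CUBIC)
w=cv2.imread("pics/w5_raw.png")[0:260,:];w=cv2.resize(w,(800,325),interpolation=cv2.INTER_CUBIC)
cv2.imwrite("pics/m5.png",np.vstack([np.hstack([a,s]),w]))
```

```text
22.0667 [0.48185969 0.00389394 0.06486918] [-0.77707776 -0.10564284 -0.66289031] [-0.10268755  0.16076898 -0.02690616]
```

View pics/m5.png

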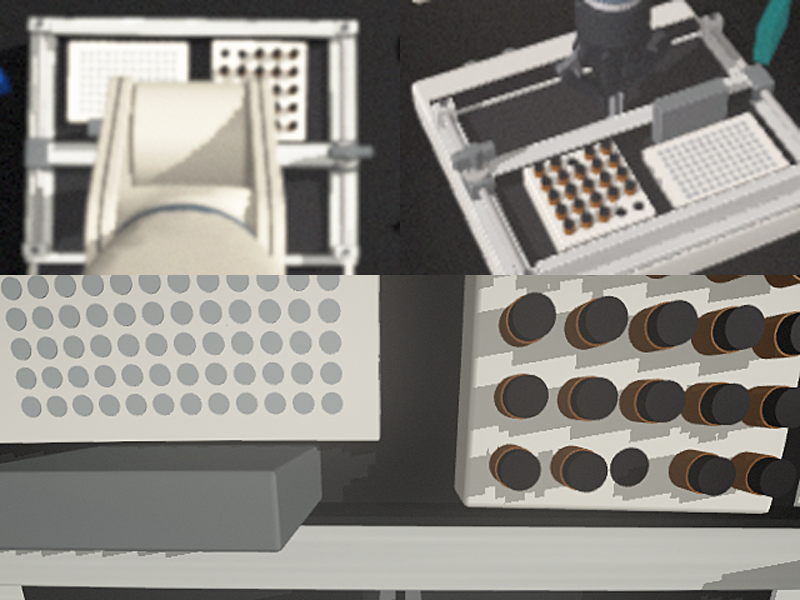

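The montage shows the block standing upright on the mat between bar and plate, the knob wing lying along y (loose), and the fingertips just behind the bar's middle. I'll go on pushing gently.

send_rows(rows=[[[0.007,0,0],[0,0,0],-1],[[0.007,0,0],[0,0,0],-1],[[0.007,0,0],[0,0,0],-1],[[0.007,0,0],[0,0,0],-1],[[0.007,0,0],[0,0,0],-1],[[0.007,0,0],[0,0,0],-1],[[0,0,0],[0,0,0],-1],[[0,0,0],[0,0,0],-1],[[0,0,0],[0,0,0],-1],[[0,0,0],[0,0,0],-1]])

```text
t: 23.05
tcp_pos: [0.488, 0.0039, 0.0649]
orientation: [3.142, -0.0, -0.006]
contact_force: [-4.0, -0.4, 1.0]
width: 0.002
finger_force: 1.6
```

send_rows(rows=[[[0.007,0,0],[0,0,0],-1],[[0.007,0,0],[0,0,0],-1],[[0.007,0,0],[0,0,0],-1],[[0.007,0,0],[0,0,0],-1],[[0.007,0,0],[0,0,0],-1],[[0,0,0],[0,0,0],-1],[[0,0,0],[0,0,0],-1],[[0,0,0],[0,0,0],-1],[[0,0,0],[0,0,0],-1],[[0,0,0],[0,0,0],-1]])

```text
t: 23.88
tcp_pos: [0.4883, 0.004, 0.0641]
orientation: [-3.142, 0.009, -0.006]
contact_force: [-15.4, -0.1, 10.3]
width: 0.002
finger_force: 7.8
```

Run:
```python
from h import *
snap("wrist","w6");c=lc("w6")
g=cv2.cvtColor(cv2.imread("pics/w6_raw.png"),cv2.COLOR_BGR2GRAY).astype(int)
g5=cv2.cvtColor(cv2.imread("pics/w5_raw.png"),cv2.COLOR_BGR2GRAY).astype(int)
for n,g,c in(("5",g5,lc("w5")),("6",g,c)):
  for nm,col,z in(("bar",400,.101),("bar",320,.101),("plate",200,.0905),("rack",500,.116)):
    d=np.diff(cv2.blur(g.astype(np.float32),(9,1))[:,col]);rows=[int(i) for i in np.argsort(-abs(d))[:9] if abs(d[i])>12]
    print(n,nm,[(i,int(d[i]),float(p2w("",[[col,i+.5]],z,c)[0,0].round(4))) for i in sorted(rows)])
```

```text
5 bar [(26, -41, 0.5774), (62, 38, 0.5655), (135, -40, 0.5398), (136, -39, 0.5394), (185, -68, 0.5206), (200, 99, 0.5146), (201, 38, 0.5142), (251, -81, 0.4929), (252, -53, 0.4925)]
5 bar [(199, 25, 0.5152), (200, 94, 0.5148), (201, 15, 0.5144), (250, -16, 0.4936), (251, -82, 0.4932), (252, -43, 0.4928), (346, 15, 0.4469), (375, -14, 0.4308)]
5 plate [(87, 19, 0.5579), (110, 23, 0.5492), (131, -82, 0.541), (132, -82, 0.5406), (135, 17, 0.5394), (219, -17, 0.5037), (220, 44, 0.5032), (221, 53, 0.5028), (250, -120, 0.4892)]
5 rack [(8, 38, 0.5803), (137, -38, 0.5406), (138, -62, 0.5403), (168, 64, 0.5301), (187, -61, 0.5234), (188, -57, 0.523), (201, 91, 0.5183), (251, -52, 0.4992), (252, -99, 0.4988)]
6 bar [(94, -35, 0.5613), (145, -47, 0.543), (185, 33, 0.5277), (194, -67, 0.5241), (195, -50, 0.5237), (201, 56, 0.5213), (202, 69, 0.5209), (252, -55, 0.4997), (253, -82, 0.4992)]
6 bar [(201, 101, 0.5215), (202, 28, 0.5211), (252, -77, 0.5), (253, -55, 0.4995), (346, 12, 0.4541), (375, -14, 0.4378)]
6 plate [(77, -15, 0.5683), (101, -17, 0.5593), (118, 32, 0.5528), (139, -140, 0.5446), (222, -17, 0.5094), (223, 44, 0.5089), (224, 54, 0.5084), (251, -67, 0.4958), (252, -80, 0.4953)]
6 rack [(76, 44, 0.567), (145, -38, 0.5451), (146, -57, 0.5447), (176, 57, 0.5345), (194, -47, 0.5281), (195, -74, 0.5277), (202, 98, 0.5252), (252, -41, 0.5061), (253, -101, 0.5057)]
```

Run:
```python
from h import *
im6=r.camera("top");cv2.imwrite("pics/t6_raw.png",im6[...,::-1])
o=r.get_obs();print(o['tcp_pos'],o['contact_force'],o['torque'])
a=cv2.cvtColor(cv2.imread("pics/top0.png"),cv2.COLOR_BGR2GRAY);b=cv2.cvtColor(cv2.imread("pics/t6_raw.png"),cv2.COLOR_BGR2GRAY)
for nm,c0,c1 in(("plateL",266,272),("plateR",274,280),("plate3",300,307),("rackL",322,325),("rackM",336,342),("rackR",351,355),("bushL",246,252),("barL",254,260),("barR",362,367)):
  print(nm);
  for g in(a,b): 
    p=g[128:208,c0:c1].mean(1).astype(int); print("  ",p[:40] if nm[0] in"pr" else p[48:])
```

```text
[0.4883051  0.00401742 0.0641491 ] [-16.65978596  -0.51865012  10.8512926 ] [-0.12646425  2.54088459  0.00278329]
plateL
   [ 40  40  42  86 174 235 243 242 238 223 160  82  74 161 236 251 251 245
 240 244 244 242 246 247 242 244 247 242 243 247 244 242 246 246 242 245
 247 242 245 248]
   [ 40  39  45  87 177 236 244 243 240 224 164 105 156 228 249 249 244 246
 249 244 243 247 245 243 247 246 243 247 248 243 245 248 242 243 248 246
 244 248 248 242]
plateR
   [ 39  41  42  87 173 233 242 241 239 227 177  93  74 157 233 251 250 244
 240 245 245 240 244 245 239 242 245 241 242 246 243 240 246 246 240 245
 247 241 243 247]
   [ 39  41  44  87 175 235 243 243 240 229 178 111 150 224 246 248 243 245
 248 243 242 246 241 232 235 237 234 236 237 233 232 235 234 232 233 232
 229 229 227 219]
plate3
   [ 41  41  42  72 144 216 238 241 241 241 221 127  59 123 218 250 251 247
 241 245 247 242 245 247 243 245 248 245 243 246 246 242 247 248 243 246
 248 243 243 248]
   [ 42  41  45  73 147 218 240 242 243 242 224 136 125 199 240 249 245 244
 248 247 244 247 246 236 224 215 220 226 230 233 235 2
[... 1176 characters left out ...]
199 202 203 203 203]
   [186 158 140 138 138 139 140 141 141 140 141 140 135 126 149 183 193 197
 206 203 191 179 174 168 159 155 153 151 152 153 154 153]
barL
   [140 146 148 140 140 142 142 142 131 142 202 235 240 241 241 239 236 225
 180 114  82  95 118 136 139 139 133 134 134 136 134 133]
   [137 126 116 157 202 211 221 234 240 241 240 221 143  86  85 102 124 138
 141 141 140 142 141 137 127 108  98  98  98  98  97  97]
barR
   [ 58  59  59  57  60  59  59  60  58  59  85 136 173 183 182 182 181 179
 164 127  80  53  55  55  56  56  60  63  62  63  65  66]
   [ 59  59  61  98 178 226 224 214 203 182 180 180 159 110  65  55  55  56
  57  59  58  58  58  57  58  58  62  64  63  65  66  66]
```

send_rows(rows=[[[0,0,0.003],[0,0,0],-1],[[0,0,0.003],[0,0,0],-1],[[0,0,0],[0,0,0],-1],[[0,0,0],[0,0,0],-1],[[0,0,0],[0,0,0],-1],[[0,0,0],[0,0,0],-1],[[0,0,0],[0,0,0],-1],[[0,0,0],[0,0,0],-1],[[0,0,0],[0,0,0],-1],[[0,0,0],[0,0,0],-1]])

```text
t: 24.82
tcp_pos: [0.4883, 0.004, 0.0643]
orientation: [-3.142, 0.009, -0.006]
contact_force: [-12.8, -0.5, 1.5]
width: 0.002
finger_force: 6.3
```

send_rows(rows=[[[0.004,0,0.001],[0,0,0],-1],[[0.004,0,0],[0,0,0],-1],[[0,0,0],[0,0,0],-1],[[0,0,0],[0,0,0],-1],[[0,0,0],[0,0,0],-1],[[0,0,0],[0,0,0],-1],[[0,0,0],[0,0,0],-1],[[0,0,0],[0,0,0],-1],[[0,0,0],[0,0,0],-1],[[0,0,0],[0,0,0],-1]])

```text
t: 25.65
tcp_pos: [0.4882, 0.004, 0.0643]
orientation: [-3.142, 0.012, -0.006]
contact_force: [-16.3, -0.6, 3.4]
width: 0.004
finger_force: 7.8
```

```bash
python3 -c "
from workcell import r
o=r.get_obs();print(o['contact_force'],o['tcp_pos']);print(r.job_done())"
```

```text
[-16.25235082  -0.59582002   3.41377718] [0.48821207 0.00402039 0.06430062]
the job is handed in; nothing more can be done
None
```

I've handed the job in: the knob is loosened about 1.5 rad, the thick block stands upright between the bar and the middle of the plate, and the bar is held at about 16 N with nothing of the robot on knob or block. I judged plate and rack flush from the bar's hard stop and the evenly closed gaps in the top camera picture, not by eye, because I had used all ten picture views.

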